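# Peel the stuck top tray off the stack

## Robot

A 6-joint arm with a two-finger parallel gripper is mounted at the origin on the work surface; the furniture and walls round the work are solid. World frame = base frame: x ahead of the robot, y to its left, z up, the work surface at z = 0. Lengths are in m, angles in rad, forces in N, time in s.
With the tool pointing down it reaches from about 0.35 to 0.975 m from the base axis. Payload 4.9 kg.
Tool frame: the origin (TCP) lies midway between the tips of the shut fingers; the grasp point (between the pads) lies 19 mm behind it; x points along the fingers, y is the direction in which the jaws open and shut, and the axes are right-handed (so a half turn about x gives the same grasp; the last joint's range is limited). The gripper opens to 85 mm and grips with 20 to 120 N. Pads are 22 mm wide; open, the fingers measure 114 mm over their backs; the gripper's body (76 mm by 85 mm) begins 54 mm behind the grasp point. The pads swing forward as they close: fully open they stand 13 mm farther back than shut.
Start: joints at [1.143, 0.053, 1.613, -0, 1.476, -0.119], TCP at [0.19, 0.595, 0.202] pointing down, gripper open.
Joint ranges: [-3.01, 3.01], [-1.01, 2.22], [0.06, 2.58], [-1.02, 4.17], [0.09, 2.62], [-3.14, 3.14]. Speed limits (rad/s): [2.57, 2.57, 3.14, 3.14, 3.14, 3.14].

## Interface

Orientations are given as a rotation vector (axis times angle).
In Python, from station import ctrl gives the robot as it stands.
- The arm moves only by the shell command python3 -m handwheel 'ROWS' [FORCE]. ROWS is JSON, a list of rows, each a list of 3 entries, a list of its own where there are three numbers: the finger opening in m, from 0 to 0.0854, then the shift along the tool's x, y, z in m, then the turn, a rotation vector about the tool's x, y, z in degrees. In form: [[claw, [dx, dy, dz], [ax, ay, az]], ...]. A call has 1 to 10 rows; each row shifts and turns the commanded pose from where the row before left it, along the tool's axes as they then stand; what a row does not reach is not made up. A row lasts 1/12 s, in which the tool goes at most 41.7 mm and 7.16 degrees, less where a joint would pass 70% of its speed; a pose out of reach is approached as far as the arm can. A call with a gripper value outside its range is refused whole. The fingers move at their own pace and stop on an object; FORCE is the grip in N (left out, the last holds). Time passes only in rows, so rows that do not move let the fingers close. It gives the time, the measured TCP pose, the force and the opening at its end, in the units of the state.
- ctrl.get_obs(): the state, without advancing time (a new reading comes with each control period).
- ctrl.get_image(name): name is "scene" or "top"; returns the picture (400x640x3 uint8, red, green, blue); there is no depth.
- ctrl.camera_params(name): a dict with "vertical_fov" (degrees; the focal length in pixels is half the picture's height over the tangent of half this angle, whatever the lens; pixels are square), "cx", "cy" (the principal point, pixels), "D" ([k1, k2, p1, p2, k3] as OpenCV has them; the pictures are not rectified), "rvec" (rotation vector, rad) and "tvec" (3), from world to camera coordinates, as OpenCV has them. Camera axes: x right, y down, z forward; pixel columns grow to the right and rows downward; lengths in m; the calibration is good to about 2 mm. A picture is of the moment at which its call begins. camera_params takes no time and is no camera call.
- ctrl.finish_job(): hands the job in, once; it reports no verdict.
Trained networks look in the newest picture that a camera, given by its name, has taken for a name from the list of things; names that differ only in an ending like _2 or _b are one class to them, and where a whole thing is asked for, a point or a joint stands for the part that bears it (a point fixed in the world has none). Each returns a list of dicts, best first, with "score" (0 to 1); they miss things now and then, are a little off and sometimes report something else, mostly with a low value. They report only what shows in the picture. A call takes as long as a camera call.
- ctrl.look_for(thing, camera): "box" ([centre column, centre row, width, height] in pixels, round what is visible of it).
- ctrl.silhouettes(thing, camera): "mask" (400x640 bool, what is visible of it) and "box" ([centre column, centre row, width, height] in pixels, round what is visible of it).
- ctrl.tip_of(thing, camera): "centre" ([row, column] in pixels: a listed point, or the origin of a listed thing).
The state is a dict: "t": time; "q": joint angles; "dq": joint speeds; "effort": joint torques, N m; "tool_pos": TCP position; "tool_rot": TCP orientation; "contact_force": force on the tool from outside, world axes, zero at the start; "wrist_torque": the same for the moment, N m; "opening": finger opening in m.
Only numpy, scipy, OpenCV 4.12 (cv2) and the standard library are available. Lean on these libraries where they do the work, as an engineer would, in place of code of your own. Each camera call takes 0.05 s, during which the arm holds its last target.

## Task

The top one of the nested aluminium parts trays sticks in the spring clips of its wooden holder. Grip the upright tab on its corner and peel the tray off: first raise the tab corner well up while the opposite corner still rests on the stack, then lift the whole tray clear. Finish while holding it: keep it still and roughly level over the stack, every part of it at least 10 cm above the stack, without letting go, and leave the other things on the bench alone.

Things in the scene. Friction and masses are not known exactly. Their poses are not given: they have to be found in the camera images.
- tray_holder: Wooden foot 108 x 112 x 12 mm, fixed to the bench, with four nested trays that stay in it and two upright steel spring clips (14 mm wide, 90 mm high) on each long side, 26 mm either side of the middle, reaching 56 mm out from it. Origin: centre of the underside, on the bench; x along the trays' long side, y along the short side, z up. Top rim of the trays that stay: 78 mm up.
- stack_top (a point): Centre of the stack that stays, level with its top rim (78 mm above the bench), where the loose tray sits. Axes as tray_holder. Each clip pinches the loose tray's lip with about 6 N; friction of 2.5 to 4.5 N at each clip holds it, over the first 6.5 mm of lift there. A straight pull takes 11 to 18 N, at the tab corner about half; tipping it 0.3 rad about the far corner frees all clips.
- top_tray: The loose top tray, 0.09 to 0.15 kg: formed aluminium, 104 (x) x 80 (y) mm over the rim, 30 mm deep, flat rim with a lip turned down 10 mm all round. Origin: centre of the floor's underside, 58 mm above the bench at the start; z up. It starts fully seated, turned as the holder, its rim 88 mm above the bench and its body 20 mm inside the tray below, with 3 mm of play.
- tray_middle (a point): Centre of the loose tray, half-way up its 30 mm depth, so 15 mm below its rim. Axes of the tray: x along the long side, y along the short side, z up.
- tab (a point): Centre of the loose tray's upright pull tab above its (+x, +y) corner: a fin 10 mm thick, 24 mm long, 28 mm tall above the rim; this point is 14 mm above the rim, 60 mm out from the tray's middle. Its length lies along the tray's diagonal, +0.656 rad from the tray's x towards its y; the faces to grip look square to that diagonal and are free on both sides above the rim. Axes as the tray's.
- tab_corner (a point): Corner of the loose tray under the tab: outer lower edge of the lip at (+52, +40) mm from the tray's middle, 10 mm below the rim. 78 mm above the bench when seated. Axes as the tray's.
- far_corner (a point): The opposite corner of the loose tray: outer lower edge of the lip at (-52, -40) mm from the tray's middle, 10 mm below the rim; the tray tips about this corner when the tab is raised. 78 mm above the bench when seated. Axes as the tray's.
- punch_block: Bystander: drilled wooden block 36 x 60 x 26 mm with three punches standing in it, 65 mm tall in all; origin at the centre of its underside.
- screw_tin: Bystander: round lidded tin, 51 mm across, 42 mm high; origin at the centre of its underside.
- polish_tin: Bystander: low round lidded tin, 69 mm across, 28 mm high; origin at the centre of its underside.

How it is judged:
By the outcome, as a careful person would: the job done as asked, in the order asked, and still so for the second after the job is handed in, while the arm keeps its last pose, push and grip.
It also fails if it takes over 40 s, if anything falls off the work surface, if the arm or the gripper's body presses on something with over 40 N, if the wrist force passes 120 N, or if a joint passes its speed limit or range.

## Working session

There is one attempt and no reset: what is moved stays moved. The work goes in short steps, Python scripts to look and compute and a shell command to move; the robot and the scene stay as the last step left them, time stands still between calls to the robot, and variables do not carry over. Pictures are saved under pics/ and viewed, and the job is handed in when it is done.

```bash
ls; mkdir -p pics; cat > h.py <<'E'
import numpy as np, cv2
from station import ctrl
def cam(n):
    p=ctrl.camera_params(n); f=200/np.tan(np.radians(p["vertical_fov"])/2)
    K=np.array([[f,0,p["cx"]],[0,f,p["cy"]],[0,0,1.]])
    return K,np.array(p["D"],float),np.array(p["rvec"],float),np.array(p["tvec"],float)
def ray(n,rc):
    K,D,r,t=cam(n); R=cv2.Rodrigues(r)[0]
    u=cv2.undistortPoints(np.array([[[rc[1],rc[0]]]],float),K,D)[0,0]
    return -R.T@t, R.T@np.array([u[0],u[1],1])
def at_z(n,rc,z):
    c,d=ray(n,rc); return c+d*(z-c[2])/d[2]
def proj(n,P):
    K,D,r,t=cam(n); return cv2.projectPoints(np.array(P,float).reshape(-1,1,3),r,t,K,D)[0].reshape(-1,2)
E
python3 - <<'E'
from h import *
for n in("scene","top"):
    im=ctrl.get_image(n); cv2.imwrite(f"pics/{n}0.png",im[:,:,::-1])
    for th,z in(("tab",.102),("tab_corner",.078),("far_corner",.078),("tray_middle",.073),("stack_top",.078),("tray_holder",0),("punch_block",0),("screw_tin",0),("polish_tin",0)):
        for r in ctrl.tip_of(th,n)[:2]: print(n,th,round(r["score"],2),np.round(r["centre"],1),at_z(n,r["centre"],z).round(4))
    c,_=ray(n,(200,320));print("cam",c)
o=ctrl.get_obs();print({k:np.round(v,3) for k,v in o.items()})
E
```

```text
pics
scene tab 0.76 [230.1 365.5] [ 0.5251 -0.3179  0.102 ]
scene tab_corner 0.94 [236.4 362.7] [ 0.5253 -0.3124  0.078 ]
scene far_corner 0.57 [260.2 305.4] [ 0.4009 -0.2773  0.078 ]
scene tray_middle 0.67 [250.8 334.2] [ 0.46   -0.2962  0.073 ]
scene tray_holder 0.6 [269.7 335. ] [ 0.4668 -0.2936  0.    ]
scene punch_block 0.57 [198.7 366.9] [ 0.679  -0.1937  0.    ]
scene punch_block 0.15 [210.3 235.6] [0.4119 0.0013 0.    ]
scene screw_tin 0.68 [190.6 315.4] [ 0.6041 -0.0812  0.    ]
scene screw_tin 0.24 [227.1 362.8] [ 0.5998 -0.2519  0.    ]
scene polish_tin 0.97 [208.9 235.8] [0.415  0.0051 0.    ]
cam [ 0.12305775 -0.62458527  0.66890518]
top tab 0.55 [205.8 394.4] [ 0.5222 -0.3134  0.102 ]
top tab_corner 0.89 [204.3 391.3] [ 0.5288 -0.3105  0.078 ]
top far_corner 0.74 [265.  379.7] [ 0.3974 -0.2793  0.078 ]
top tray_middle 0.97 [234.6 384.4] [ 0.463 -0.293  0.073]
top punch_block 0.64 [149.5 333.3] [ 0.676  -0.1889  0.    ]
top screw_tin 0.66 [178.1 284.8] [ 0.6086 -0.071   0.    ]
top polish_tin 0.86 [260.  258.5] [ 0.416  -0.0073  0.    ]
cam [ 0.39332186 -0.15475769  1.09526259]
{'t': np.float64(1.0), 'q': array([ 1.143,  0.053,  1.613, -0.   ,  1.476, -0.119]), 'dq': array([ 0.001,  0.002,  0.   ,  0.001,  0.   , -0.   ]), 'effort': array([ 1.0000e-03, -3.9369e+01, -3.7048e+01,  0.0000e+00,  0.0000e+00,
        0.0000e+00]), 'tool_pos': array([0.19 , 0.595, 0.201]), 'tool_rot': array([ 0.242,  1.557, -0.242]), 'contact_force': array([-0.4  ,  0.741,  0.827]), 'wrist_torque': array([ 0.011, -0.02 , -0.011]), 'opening': np.float64(0.086)}
```

View pics/scene0.png

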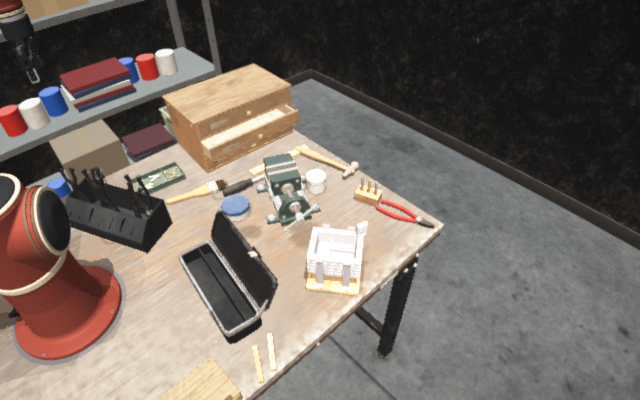

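View pics/top0.png

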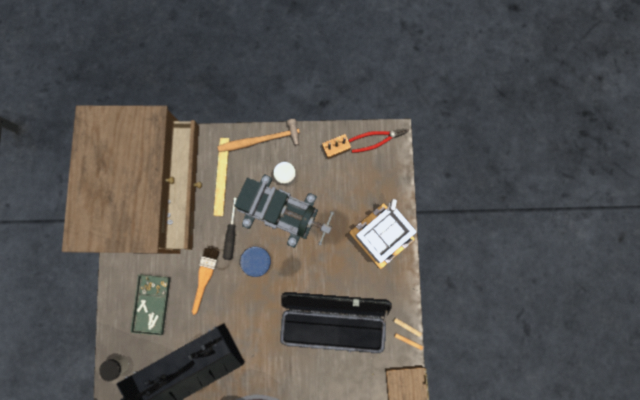

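The scene picture shows the holder at about (335,262) with the tab at about (363,229). In the top picture the tray is at about (385,235) with its tab at about (393,205), towards the far edge. The vise, toolbox and punch block stand clear of it. Next I'll fit the tray pose using both views.

```bash
cat > fit.py <<'E'
from h import *
from scipy.optimize import least_squares
a=.656
L={"tab":(.060*np.cos(a),.060*np.sin(a),.102),"tab_corner":(.052,.040,.078),"far_corner":(-.052,-.040,.078),"tray_middle":(0,0,.073)}
obs=[]
for n in("scene","top"):
    ctrl.get_image(n)
    for th in L:
        r=ctrl.tip_of(th,n)
        if r and r[0]["score"]>.4: obs.append((n,th,r[0]["centre"]))
def W(p,l):
    c,s=np.cos(p[2]),np.sin(p[2]); return [p[0]+c*l[0]-s*l[1],p[1]+s*l[0]+c*l[1],l[2]]
def res(p): return np.concatenate([proj(n,W(p,L[th]))[0]-[rc[1],rc[0]] for n,th,rc in obs])
s=least_squares(res,[.463,-.294,-.905],loss="soft_l1",x_scale=[.01,.01,.1]); p=s.x
print(p); 
for (n,th,rc),e in zip(obs,res(p).reshape(-1,2)): print(n,th,e.round(1))
print("tab",W(p,L["tab"]),"diag",p[2]+a)
for n in("scene","top"):
    im=ctrl.get_image(n)[:,:,::-1].copy(); 
    c0=proj(n,[p[0],p[1],.08])[0].astype(int); x0,y0=c0[0]-50,c0[1]-45
    im=cv2.resize(im[y0:y0+90,x0:x0+100],None,fx=8,fy=8,interpolation=cv2.INTER_CUBIC)[:600]
    raw=im.copy()
    rim=[W(p,(x,y,.088)) for x,y in((.052,.04),(-.052,.04),(-.052,-.04),(.052,-.04))]
    foot=[W(p,(x,y,.012)) for x,y in((.054,.056),(-.054,.056),(-.054,-.056),(.054,-.056))]
    ca,sa=np.cos(a),np.sin(a)
    tb=[W(p,(ca*u-sa*v,sa*u+ca*v,.116)) for u,v in((.048,.005),(.072,.005),(.072,-.005),(.048,-.005))]
    for P,col in((rim,(0,0,255)),(foot,(0,255,0)),(tb,(255,0,0))):
        cv2.polylines(im,[((proj(n,P)-[x0,y0]+.5)*8).astype(int)],True,col,1)
    cv2.imwrite(f"pics/{n}_fit.png",im)
E
python3 fit.py
```

```text
[ 0.46590067 -0.29358746 -0.93781815]
scene tab [-3.  -1.7]
scene tab_corner [2.  0.3]
scene far_corner [0.2 1.1]
scene tray_middle [ 1.5 -2.5]
top tab [-0.2  0.2]
top tab_corner [0.7 1.4]
top far_corner [-0.7  1.1]
top tray_middle [-0.1 -0.7]
tab [np.float64(0.523533749065397), np.float64(-0.31027361271175), 0.102] diag -0.2818181486986515
```

View pics/scene_fit.png

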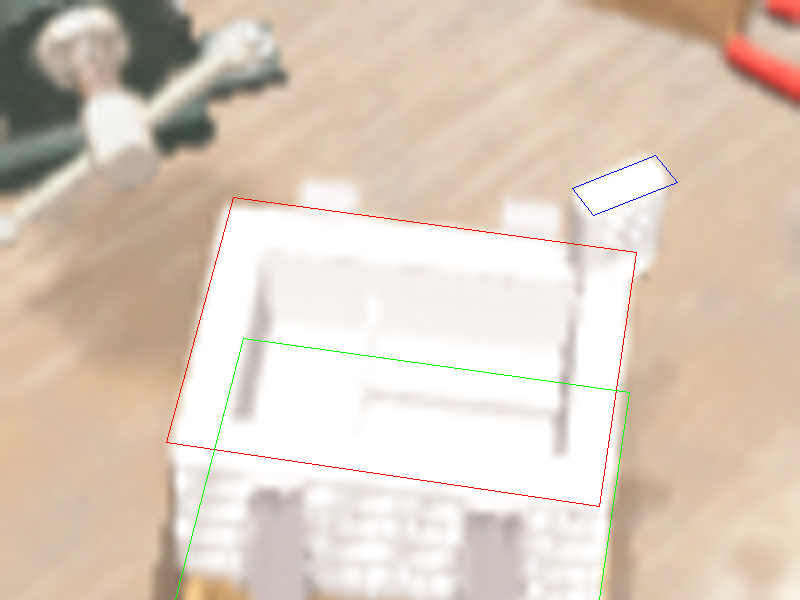

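View pics/top_fit.png

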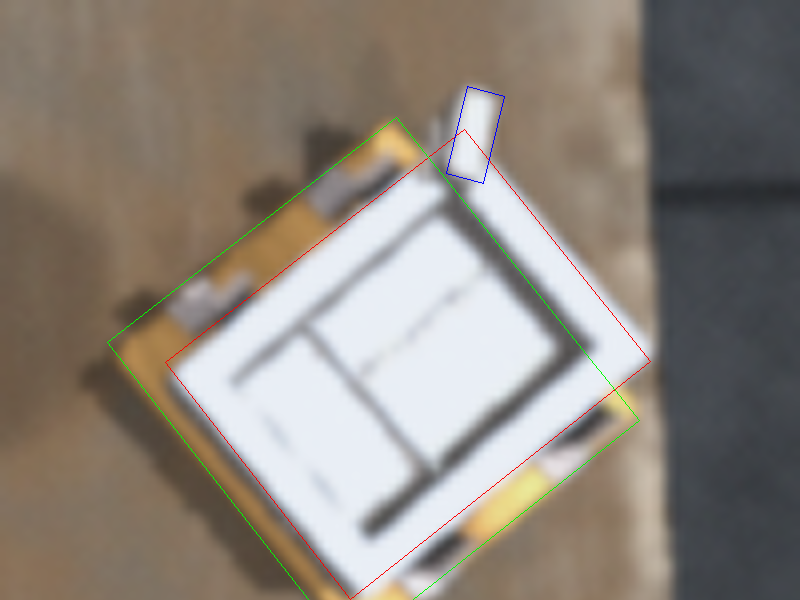

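```bash
python3 - <<'E'
from h import *
o=ctrl.get_obs();R=cv2.Rodrigues(np.array(o["tool_rot"]))[0];print(R.round(3)); p=np.array(o["tool_pos"])
y=R[:,1];print("yaw y",np.arctan2(y[1],y[0]))
print("need y yaw",-.282+np.pi/2,-.282-np.pi/2)
print("delta tool to above tab z .30",(R.T@(np.array([.5235,-.310,.30])-p)).round(4))
E
```

```text
[[-0.     0.304  0.953]
 [-0.     0.953 -0.304]
 [-1.    -0.    -0.   ]]
yaw y 1.261957060391617
need y yaw 1.2887963267948965 -1.8527963267948966
delta tool to above tab z .30 [-0.0985 -0.7612  0.593 ]
```

```bash
python3 -m handwheel '[[0.05,[-0.033,0,0],[0,0,0]],[0.05,[-0.033,0,0],[-1.5,0,0]],[0.05,[-0.033,-0.0254,0.0198],[0,0,0]],[0.05,[0,-0.0254,0.0198],[0,0,0]],[0.05,[0,-0.0254,0.0198],[0,0,0]],[0.05,[0,-0.0254,0.0198],[0,0,0]],[0.05,[0,-0.0254,0.0198],[0,0,0]],[0.05,[0,-0.0254,0.0198],[0,0,0]],[0.05,[0,-0.0254,0.0198],[0,0,0]],[0.05,[0,-0.0254,0.0198],[0,0,0]]]' 80
```

```text
t: 2.43
tool_pos: [0.2844, 0.3576, 0.2975]
tool_rot: [0.222, 1.559, -0.221]
contact_force: [0.6, -0.7, 0.4]
opening: 0.0502
```

```bash
python3 -m handwheel '[[0.05,[0,-0.0254,0.0198],[0,0,0]],[0.05,[0,-0.0254,0.0198],[0,0,0]],[0.05,[0,-0.0254,0.0198],[0,0,0]],[0.05,[0,-0.0254,0.0198],[0,0,0]],[0.05,[0,-0.0254,0.0198],[0,0,0]],[0.05,[0,-0.0254,0.0198],[0,0,0]],[0.05,[0,-0.0254,0.0198],[0,0,0]],[0.05,[0,-0.0254,0.0198],[0,0,0]],[0.05,[0,-0.0254,0.0198],[0,0,0]],[0.05,[0,-0.0254,0.0198],[0,0,0]]]'
```

```text
t: 3.27
tool_pos: [0.4038, 0.0583, 0.2976]
tool_rot: [0.222, 1.558, -0.222]
contact_force: [0.1, -0.1, 0.1]
opening: 0.0503
```

```bash
python3 -m handwheel '[[0.05,[0,-0.0254,0.0198],[0,0,0]],[0.05,[0,-0.0254,0.0198],[0,0,0]],[0.05,[0,-0.0254,0.0198],[0,0,0]],[0.05,[0,-0.0254,0.0198],[0,0,0]],[0.05,[0,-0.0254,0.0198],[0,0,0]],[0.05,[0,-0.0254,0.0198],[0,0,0]],[0.05,[0,-0.0254,0.0198],[0,0,0]],[0.05,[0,-0.0254,0.0198],[0,0,0]],[0.05,[0,-0.02,0.0156],[0,0,0]],[0.05,[0,0,0],[0,0,0]]]'; cat > d.py <<'E'
from h import *
import sys
o=ctrl.get_obs();R=cv2.Rodrigues(np.array(o["tool_rot"]))[0]; p=np.array(o["tool_pos"])
t=np.array(eval(sys.argv[1]))
print(p,(R.T@(t-p)).round(4),"yaw",np.arctan2(R[1,1],R[0,1]),"x",R[:,0].round(4),o["q"].round(3))
E
python3 d.py "[.5235,-.310,.15]"
```

```text
t: 4.1
tool_pos: [0.5089, -0.2067, 0.2965]
tool_rot: [0.224, 1.56, -0.226]
contact_force: [0.1, 1.0, -0.0]
opening: 0.0501
[ 0.50894836 -0.20668764  0.2964501 ] [ 0.1465 -0.0948  0.0433] yaw 1.2842211930454157 x [-1.e-03 -7.e-04 -1.e+00] [-5.210e-01 -1.660e-01  1.667e+00 -1.000e-03  1.641e+00 -1.805e+00]
```

```bash
python3 -m handwheel '[[0.05,[0,-0.019,0.0087],[0,0,0]],[0.05,[0,-0.019,0.0087],[0,0,0]],[0.05,[0.02,-0.019,0.0087],[0,0,0]],[0.05,[0.025,-0.019,0.0087],[0,0,0]],[0.05,[0.025,-0.019,0.0087],[0,0,0]],[0.05,[0.025,0,0],[0,0,0]],[0.05,[0.025,0,0],[0,0,0]],[0.05,[0.026,0,0],[0,0,0]],[0.05,[0,0,0],[0,0,0]],[0.05,[0,0,0],[0,0,0]]]'; python3 d.py "[.5235,-.310,.094]"
python3 - <<'E'
from h import *
for n in("scene","top"):
    im=ctrl.get_image(n)[:,:,::-1].copy(); c0=proj(n,[.49,-.3,.1])[0].astype(int); x0,y0=c0[0]-50,c0[1]-45
    cv2.imwrite(f"pics/{n}_a.png",cv2.resize(im[y0:y0+75,x0:x0+100],None,fx=6,fy=6,interpolation=cv2.INTER_CUBIC))
E
```

```text
t: 4.93
tool_pos: [0.5227, -0.3052, 0.1498]
tool_rot: [0.223, 1.563, -0.22]
contact_force: [0.1, -1.3, 0.8]
opening: 0.0499
[ 0.52268233 -0.30516831  0.1498283 ] [ 0.0558 -0.0045  0.0023] yaw 1.2885180048752949 x [-0.003   0.0024 -1.    ] [-0.651  0.046  1.708  0.     1.392 -1.94 ]
```

View pics/scene_a.png

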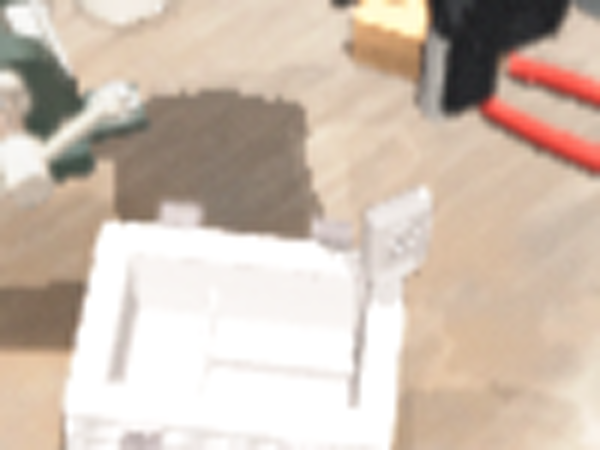

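View pics/top_a.png

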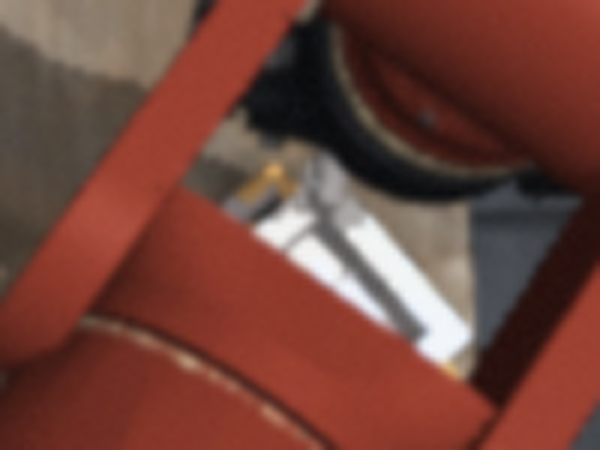

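```bash
python3 - <<'E'
from h import *
n="scene";c0=proj(n,[.49,-.3,.1])[0].astype(int); x0,y0=c0[0]-50,c0[1]-45
p=np.array([.5227,-.3052,.1498]);e=np.array([np.cos(1.2885),np.sin(1.2885),0])
for s in(-.025,-.04,0,.025,.04):
  for u in(0,.01): print(s,u,((proj(n,p+e*s+[0,0,u])[0]-[x0,y0]+.5)*6).round())
print(x0,y0)
im=ctrl.get_image(n)[:,:,::-1]; cv2.imwrite("pics/scene_b.png",cv2.resize(im[110:310,240:440],None,fx=3,fy=3,interpolation=cv2.INTER_CUBIC))
E
```

```text
-0.025 0 [438. 177.]
-0.025 0.01 [441. 155.]
-0.04 0 [464. 209.]
-0.04 0.01 [467. 187.]
0 0 [397. 126.]
0 0.01 [399. 104.]
0.025 0 [357.  78.]
0.025 0.01 [359.  55.]
0.04 0 [334.  49.]
0.04 0.01 [335.  27.]
296 190
```

View pics/scene_b.png

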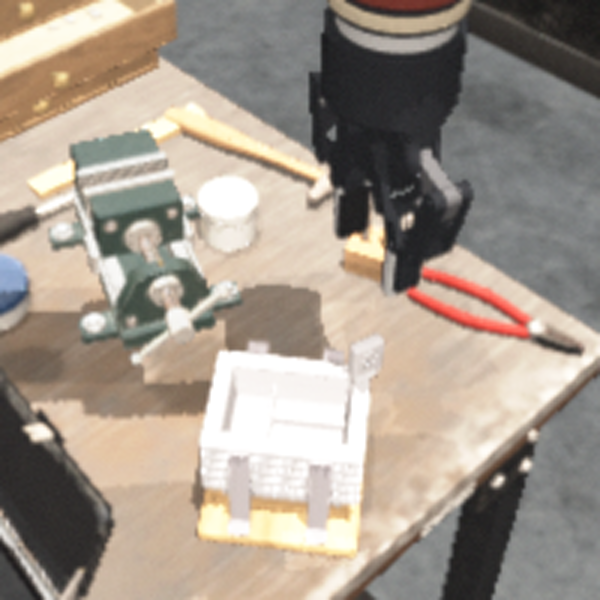

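```bash
python3 - <<'E'
from h import *
n="scene"
p=np.array([.5227,-.3052,.1498]);e=np.array([np.cos(1.2885),np.sin(1.2885),0]);d=np.array([e[1],-e[0],0])
im=ctrl.get_image(n)[:,:,::-1]; x0,y0=330,150; v=cv2.resize(im[y0:y0+100,x0:x0+80],None,fx=6,fy=6,interpolation=cv2.INTER_CUBIC)
for s in(-.025,.025):
    q=[p+e*s+d*w+[0,0,u] for w,u in((-.011,0),(.011,0),(.011,.038),(-.011,.038))]
    cv2.polylines(v,[((proj(n,q)-[x0,y0]+.5)*6).astype(int)],True,(0,0,255),1)
q=((proj(n,[p,p+[0,0,.15]])-[x0,y0]+.5)*6).astype(int)
cv2.line(v,tuple(map(int,q[0])),tuple(map(int,q[1])),(0,255,0),1)
cv2.imwrite("pics/scene_c.png",v)
E
```

```text
(no output)
```

View pics/scene_c.png

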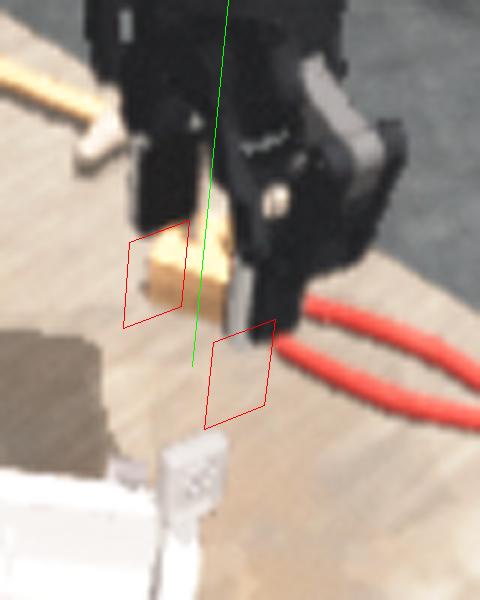

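```bash
python3 - <<'E'
from h import *
print(ctrl.get_obs()["tool_pos"])
e=np.array([np.cos(1.262),np.sin(1.262),0])
n="scene"
for s in(-.0427,0,.0427):print(proj(n,np.array([.19,.595,.202])+e*s)[0], proj(n,np.array([.19,.595,.215])+e*s)[0])
im=cv2.imread("pics/scene0.png");cv2.imwrite("pics/s0c.png",cv2.resize(im[20:100,0:80],None,fx=7,fy=7,interpolation=cv2.INTER_CUBIC))
for z in(.15,.25,.35,.45): print(z,proj("top",[.5227,-.3052,z])[0])
im=ctrl.get_image("top")[:,:,::-1];cv2.imwrite("pics/top_c.png",im)
E
```

```text
[ 0.52502876 -0.30709355  0.15435775]
[43.3491766  94.67011174] [41.28962801 90.45525193]
[44.8247924  88.16143322] [42.84668469 84.02595384]
[46.23696422 82.02165992] [44.33494001 77.96428248]
0.15 [394.0044138  202.56184972]
0.25 [402.30014529 194.96269252]
0.35 [412.75205433 185.38390685]
0.45 [426.32307663 172.93904661]
```

View pics/s0c.png

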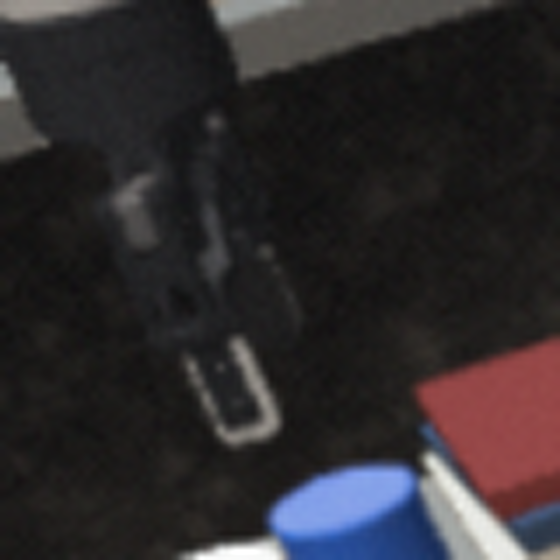

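View pics/top_c.png

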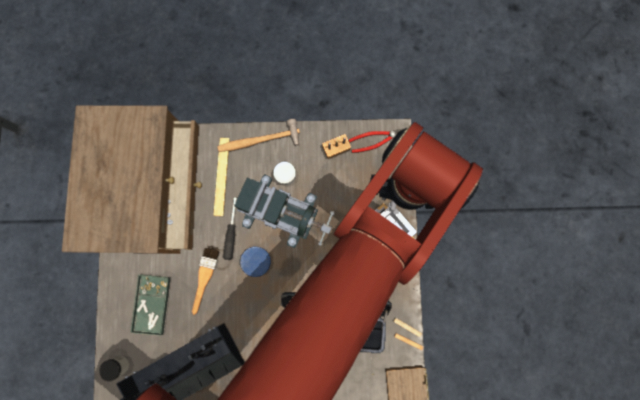

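```bash
python3 -m handwheel '[[0.03,[0.01,0,0],[0,0,0]],[0.03,[0.01,0,0],[0,0,0]],[0.03,[0.01,0,0],[0,0,0]],[0.03,[0,0,0],[0,0,0]],[0.03,[0,0,0],[0,0,0]],[0.03,[0,0,0],[0,0,0]]]'
cat > look.py <<'E'
from h import *
import sys
P=[]
n="scene"; im=ctrl.get_image(n)[:,:,::-1]
for i in range(4):
    o=ctrl.get_obs();P.append(np.r_[o["tool_pos"],o["tool_rot"]]); ctrl.get_image("top")
P=np.array(P);print(P.round(4));m=P.mean(0);p=m[:3];R=cv2.Rodrigues(m[3:])[0]
e=R[:,1];d=R[:,2];a=-R[:,0]
x0,y0=300,150; v=cv2.resize(im[y0:y0+120,x0:x0+120],None,fx=5,fy=5,interpolation=cv2.INTER_CUBIC)
w2=o["opening"]/2
for s in(-w2,w2):
    q=[p+e*s+d*w+a*u for w,u in((-.011,0),(.011,0),(.011,.038),(-.011,.038))]
    cv2.polylines(v,[((proj(n,q)-[x0,y0]+.5)*5).astype(int)],True,(0,0,255),1)
cv2.imwrite(sys.argv[1],v)
print("mean",p.round(4),"x",R[:,0].round(3),"yaw",np.arctan2(e[1],e[0]).round(3),o["contact_force"].round(1),o["opening"].round(4),o["t"])
E
python3 look.py pics/l1.png
```

```text
t: 5.68
tool_pos: [0.5235, -0.3063, 0.1209]
tool_rot: [0.222, 1.56, -0.222]
contact_force: [0.3, -0.1, 1.3]
opening: 0.0301
[[ 0.5238 -0.3065  0.1215  0.2217  1.5592 -0.2219]
 [ 0.524  -0.3066  0.1218  0.2215  1.5587 -0.2221]
 [ 0.524  -0.3066  0.1219  0.2215  1.5585 -0.2222]
 [ 0.524  -0.3066  0.1219  0.2214  1.5585 -0.2222]]Traceback (most recent call last):
  File "look.py", line 15, in <module>
    print("mean",p.round(4),"x",R[:,0].round(3),"yaw",np.arctan2(e[1],e[0]).round(3),o["contact_force"].round(1),o["opening"].round(4),o["t"])
                                                                                                                 ^^^^^^^^^^^^^^^^^^
AttributeError: 'float' object has no attribute 'round'
```

View pics/l1.png

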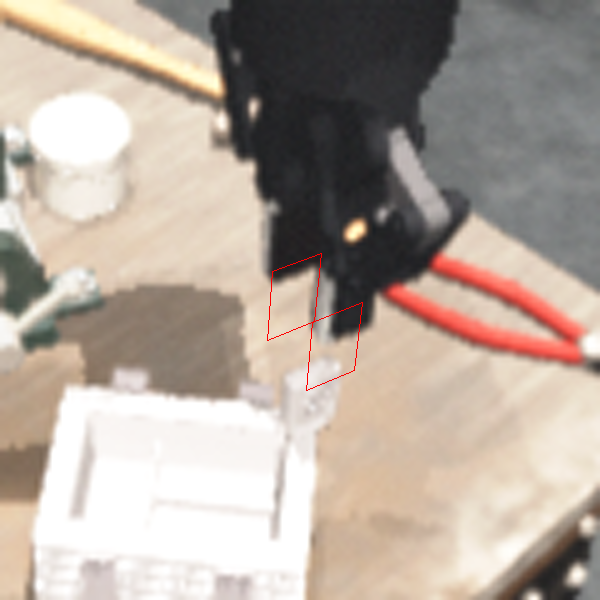

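```bash
sed -i 's/o\["opening"\].round(4)/round(o["opening"],4)/' look.py; python3 -m handwheel '[[0,[0,0,0],[0,0,0]],[0,[0,0,0],[0,0,0]],[0,[0,0,0],[0,0,0]],[0,[0,0,0],[0,0,0]],[0,[0,0,0],[0,0,0]]]'
python3 look.py pics/l2.png
```

```text
t: 6.35
tool_pos: [0.5237, -0.3064, 0.1213]
tool_rot: [0.222, 1.559, -0.222]
contact_force: [-0.1, 0.4, -0.9]
opening: -0.0002
[[ 0.5237 -0.3064  0.1213  0.2219  1.5594 -0.2218]
 [ 0.5237 -0.3064  0.1213  0.2219  1.5594 -0.2218]
 [ 0.5237 -0.3064  0.1213  0.2218  1.5594 -0.2218]
 [ 0.5237 -0.3064  0.1213  0.2219  1.5594 -0.2218]]
mean [ 0.5237 -0.3064  0.1213] x [-0.  0. -1.] yaw 1.288 [-0.3 -0.8 -0.8] -0.0003 6.55
```

View pics/l2.png

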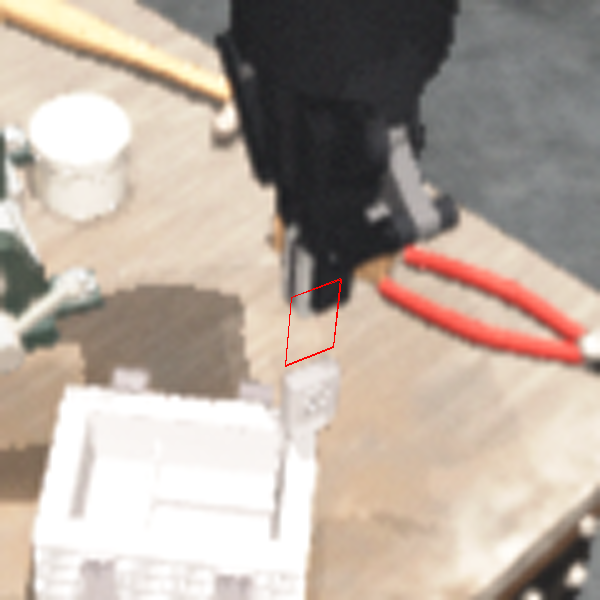

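```bash
python3 - <<'E'
from h import *
n="top"; im=ctrl.get_image(n)[:,:,::-1]; x0,y0=350,110
v=cv2.resize(im[y0:y0+120,x0:x0+150],None,fx=5,fy=5,interpolation=cv2.INTER_CUBIC)
p=np.array([.5237,-.3064,.1213]); th=np.linspace(0,6.283,40)
for off,col in(((0,0),(0,0,255)),((.018,.014),(0,255,0))):
  for z in(.195,.25,.30):
    q=[[p[0]+off[0]+.0425*np.cos(t),p[1]+off[1]+.0425*np.sin(t),z] for t in th]
    cv2.polylines(v,[((proj(n,q)-[x0,y0]+.5)*5).astype(int)],True,col,1)
cv2.imwrite("pics/t2.png",v)
n="scene"; im=ctrl.get_image(n)[:,:,::-1]; x0,y0=300,50
v=cv2.resize(im[y0:y0+200,x0:x0+200],None,fx=3,fy=3,interpolation=cv2.INTER_CUBIC)
for z in(.195,.25,.30,.35,.4):
    q=[[p[0]+.0425*np.cos(t),p[1]+.0425*np.sin(t),z] for t in th]
    cv2.polylines(v,[((proj(n,q)-[x0,y0]+.5)*3).astype(int)],True,(0,0,255),1)
cv2.imwrite("pics/s2.png",v)
E
```

```text
(no output)
```

View pics/t2.png

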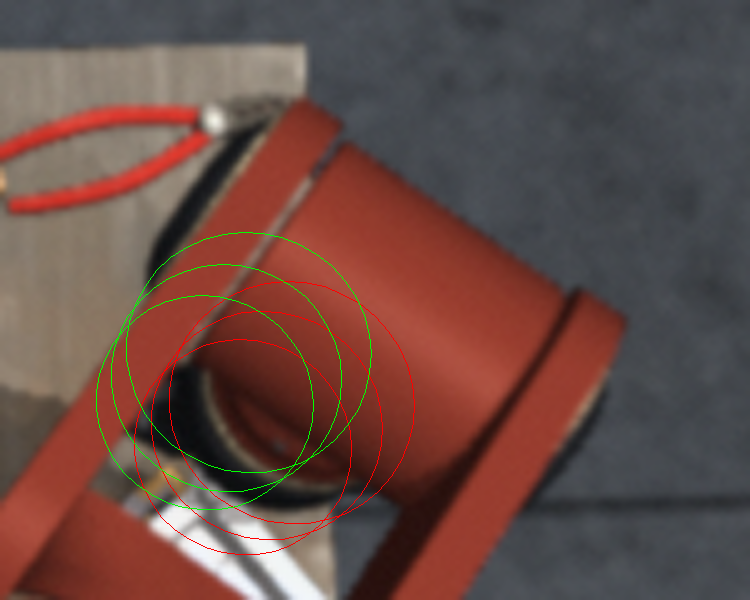

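View pics/s2.png

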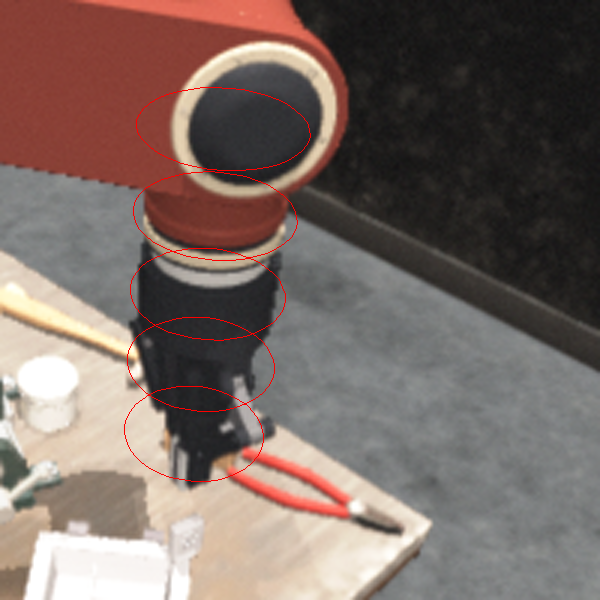

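```bash
python3 - <<'E'
from h import *
im=ctrl.get_image("scene")[:,:,::-1];cv2.imwrite("pics/s3.png",cv2.resize(im[95:165,335:415],None,fx=8,fy=8,interpolation=cv2.INTER_CUBIC))
im=ctrl.get_image("top")[:,:,::-1];cv2.imwrite("pics/t3.png",cv2.resize(im[170:220,370:430],None,fx=10,fy=10,interpolation=cv2.INTER_CUBIC))
E
```

```text
(no output)
```

View pics/s3.png

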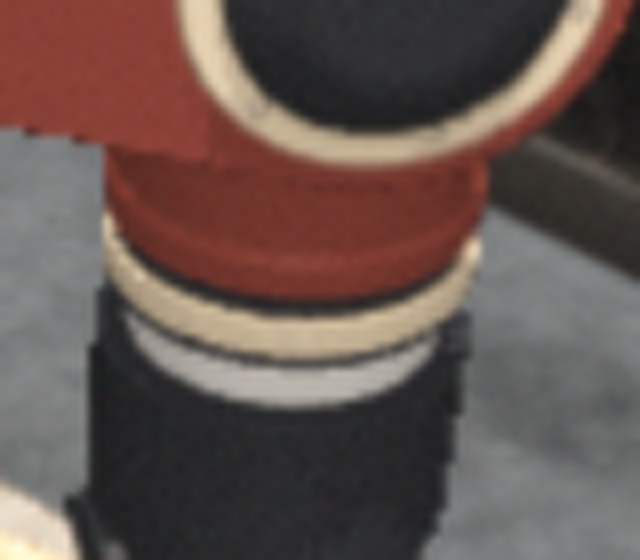

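View pics/t3.png

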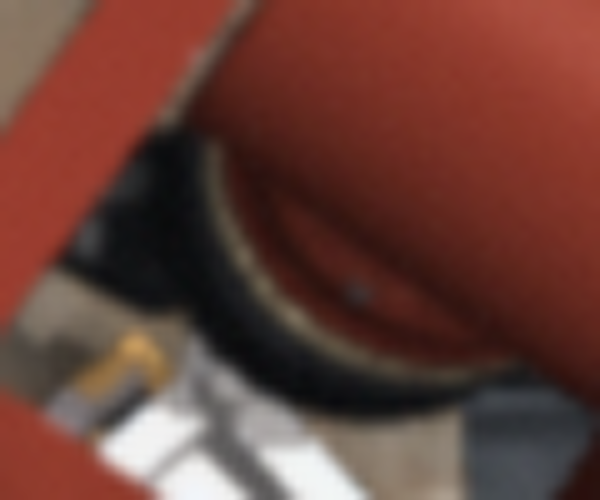

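```bash
python3 - <<'E'
from h import *
from scipy.optimize import least_squares
S=np.array([(103,230),(140,283),(210,322),(292,338),(375,325),(435,295),(478,258)])/8-.5+[335,95]
T=np.array([(213,150),(222,205),(245,262),(285,312),(335,348),(395,368),(450,374),(495,368)])/10-.5+[370,170]
th=np.linspace(0,2*np.pi,720)
def res(v):
    C=np.c_[v[0]+v[3]*np.cos(th),v[1]+v[3]*np.sin(th),np.full(720,v[2])]
    return np.concatenate([np.sqrt(((proj(n,C)[None]-Q[:,None])**2).sum(2)).min(1) for n,Q in(("scene",S),("top",T))])
for x0 in([.524,-.306,.35,.04],[.54,-.29,.35,.04]):
    s=least_squares(res,x0,x_scale=[.01,.01,.01,.005],diff_step=1e-3);print(s.x.round(4),s.fun.round(2))
E
```

```text
[ 0.5236 -0.3062  0.3454  0.0358] [0.6  0.05 0.35 0.55 0.26 0.87 0.74 0.15 0.15 0.17 0.17 0.16 0.31 0.14
 0.05]
[ 0.5236 -0.3061  0.3453  0.0357] [0.6  0.03 0.34 0.54 0.26 0.86 0.78 0.12 0.18 0.16 0.18 0.16 0.29 0.13
 0.05]
```

```bash
python3 -m handwheel '[[0.035,[0,-0.0035,0.001],[0,0,0]],[0.035,[0,0,0],[0,0,0]],[0.035,[0,0,0],[0,0,0]],[0.035,[0,0,0],[0,0,0]],[0.035,[0.009,0,0],[0,0,0]],[0.035,[0.009,0,0],[0,0,0]],[0.035,[0.009,0,0],[0,0,0]],[0.035,[0,0,0],[0,0,0]],[0.035,[0,0,0],[0,0,0]]]' 25
python3 look.py pics/l3.png
```

```text
t: 7.55
tool_pos: [0.5228, -0.3093, 0.0925]
tool_rot: [0.223, 1.562, -0.221]
contact_force: [-0.2, -0.1, 0.0]
opening: 0.0351
[[ 0.5233 -0.3097  0.0935  0.2223  1.5605 -0.2213]
 [ 0.5237 -0.31    0.0942  0.2218  1.5595 -0.2218]
 [ 0.5239 -0.3102  0.0946  0.2217  1.5589 -0.2221]
 [ 0.524  -0.3103  0.0949  0.2215  1.5586 -0.2221]]
mean [ 0.5237 -0.31    0.0943] x [ 0. -0. -1.] yaw 1.288 [ 0.3 -0.3  0.7] 0.0351 7.75
```

View pics/l3.png

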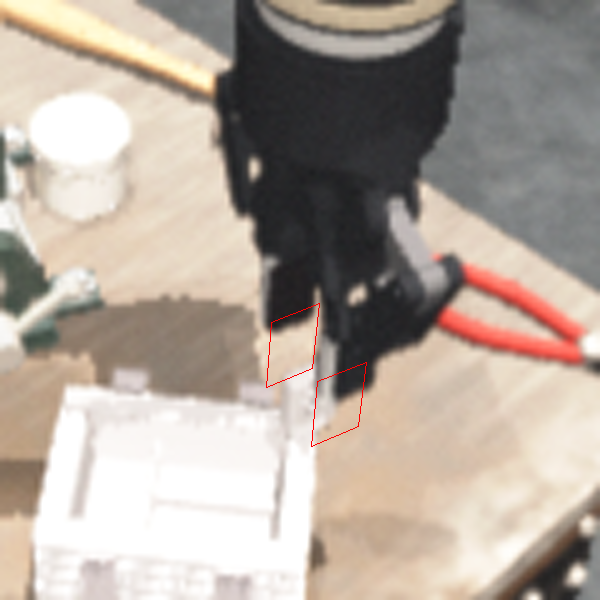

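```bash
python3 -m handwheel '[[0.0,[0,0,0],[0,0,0]],[0,[0,0,0],[0,0,0]],[0,[0,0,0],[0,0,0]],[0,[0,0,0],[0,0,0]],[0,[0,0,0],[0,0,0]]]' 25
python3 look.py pics/l4.png
```

```text
t: 8.22
tool_pos: [0.5237, -0.31, 0.0944]
tool_rot: [0.222, 1.559, -0.222]
contact_force: [-0.2, -0.3, 0.3]
opening: 0.0002
[[ 0.5237 -0.31    0.0943  0.2218  1.5594 -0.2218]
 [ 0.5237 -0.31    0.0944  0.2218  1.5593 -0.2218]
 [ 0.5237 -0.31    0.0943  0.2219  1.5594 -0.2219]
 [ 0.5237 -0.31    0.0943  0.2218  1.5594 -0.2218]]
mean [ 0.5237 -0.31    0.0943] x [ 0. -0. -1.] yaw 1.288 [ 0.9  0.4 -0.4] 0.0 8.4167
```

View pics/l4.png

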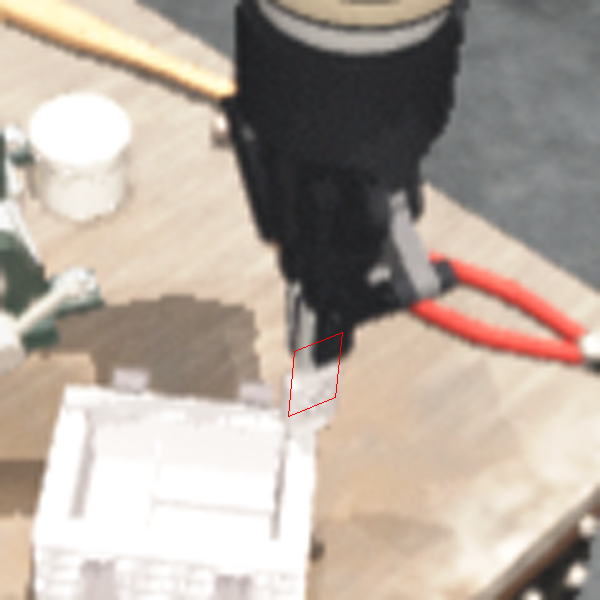

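```bash
python3 -m handwheel '[[0,[-0.015,0,0],[0,0,0]],[0,[-0.015,0,0],[0,-4,0]],[0,[0,0,0],[0,-6,0]],[0,[0,0,0],[0,-6,0]],[0,[0,0,0],[0,-4,0]],[0.04,[0,0,0],[0,0,0]],[0,[0,0,0],[0,0,0]],[0,[0,0,0],[0,0,0]]]' 25
python3 look.py pics/l5.png
python3 - <<'E'
from h import *
from scipy.spatial.transform import Rotation
o=ctrl.get_obs();p=np.array(o["tool_pos"]);R=cv2.Rodrigues(np.array(o["tool_rot"]))[0]
for n in("scene","top"):print(n,"short fingers",proj(n,p-.024*R[:,0]),"zbias",proj(n,p+[0,0,.024]))
im=cv2.imread("pics/l5.png")
n="scene"
for q,c in((p-.024*R[:,0],(0,255,0)),(p+[0,0,.024],(255,0,0))):
    u=((proj(n,q)[0]-[300,150]+.5)*5).astype(int); cv2.circle(im,tuple(map(int,u)),4,c,1)
cv2.imwrite("pics/l5b.png",im)
im=ctrl.get_image("top")[:,:,::-1];im=cv2.resize(im[150:250,350:450],None,fx=6,fy=6,interpolation=cv2.INTER_CUBIC)
for q,c in((p-.024*R[:,0],(0,255,0)),(p+[0,0,.024],(255,0,0))):
    u=((proj("top",q)[0]-[350,150]+.5)*6).astype(int); cv2.circle(im,tuple(map(int,u)),4,c,1)
cv2.imwrite("pics/t5.png",im)
E
```

```text
t: 9.13
tool_pos: [0.5242, -0.3105, 0.1251]
tool_rot: [0.172, 1.213, -0.247]
contact_force: [-0.0, -0.3, 0.4]
opening: 0.0001
[[ 0.5246 -0.3106  0.1253  0.1719  1.213  -0.2467]
 [ 0.5247 -0.3106  0.1252  0.1718  1.213  -0.2465]
 [ 0.5247 -0.3105  0.1251  0.1718  1.213  -0.2463]
 [ 0.5246 -0.3104  0.1249  0.172   1.2131 -0.2462]]
mean [ 0.5246 -0.3106  0.1251] x [ 0.329 -0.096 -0.94 ] yaw 1.289 [0.1 0.3 0.3] 0.0004 9.3333
scene short fingers [[360.44976555 213.85726839]] zbias [[364.17980399 211.91251531]]
top short fingers [[395.32367247 205.68658205]] zbias [[396.36031814 201.75294046]]
```

View pics/l5b.png

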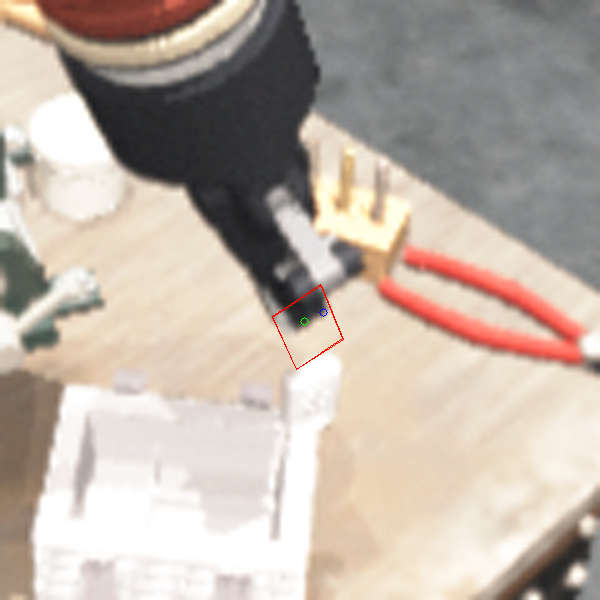

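View pics/t5.png

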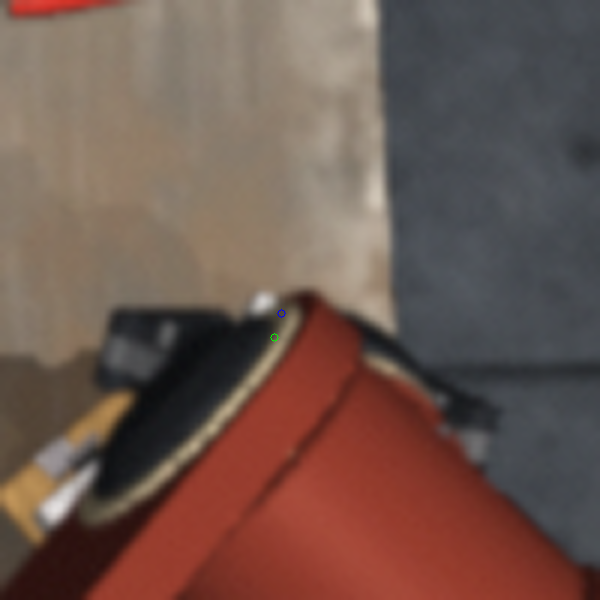

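```bash
python3 -m handwheel '[[0.04,[0,0,0],[0,4,0]],[0.04,[0,0,0],[0,6,0]],[0.04,[0,0,0],[0,6,0]],[0.04,[0,0,0],[0,4,0]],[0.04,[0,0,0],[0,0,0]],[0.04,[0,0,0],[0,0,0]],[0.04,[0,0,0],[0,0,0]],[0.04,[0,0,0],[0,0,0]]]' 25
python3 d.py "[.5235,-.310,.070]"
```

```text
t: 10.1
tool_pos: [0.5229, -0.3097, 0.1239]
tool_rot: [0.222, 1.559, -0.222]
contact_force: [-0.4, 0.6, -0.3]
opening: 0.0401
[ 0.52290332 -0.30966724  0.12394159] [ 0.0539 -0.0002  0.0007] yaw 1.2878797122433403 x [ 1.e-04  3.e-04 -1.e+00] [-0.657  0.071  1.726  0.     1.345 -1.945]
```

```bash
python3 -m handwheel '[[0.04,[0.01,0,0.0005],[0,0,0]],[0.04,[0.012,0,0],[0,0,0]],[0.04,[0.012,0,0],[0,0,0]],[0.04,[0.01,0,0],[0,0,0]],[0.04,[0.006,0,0],[0,0,0]],[0.04,[0.003,0,0],[0,0,0]],[0.04,[0.001,0,0],[0,0,0]],[0.04,[0,0,0],[0,0,0]],[0.04,[0,0,0],[0,0,0]]]' 25
python3 look.py pics/l6.png
```

```text
t: 10.85
tool_pos: [0.5246, -0.3105, 0.0709]
tool_rot: [0.221, 1.558, -0.222]
contact_force: [0.5, -0.3, 1.4]
opening: 0.0403
[[ 0.5247 -0.3105  0.0711  0.2212  1.5581 -0.2223]
 [ 0.5247 -0.3105  0.0712  0.2212  1.5581 -0.2223]
 [ 0.5246 -0.3105  0.0711  0.2213  1.5582 -0.2223]
 [ 0.5245 -0.3104  0.071   0.2213  1.5584 -0.2223]]
mean [ 0.5246 -0.3105  0.0711] x [ 0.001 -0.001 -1.   ] yaw 1.288 [-0.   0.8  0. ] 0.0401 11.05
```

View pics/l6.png

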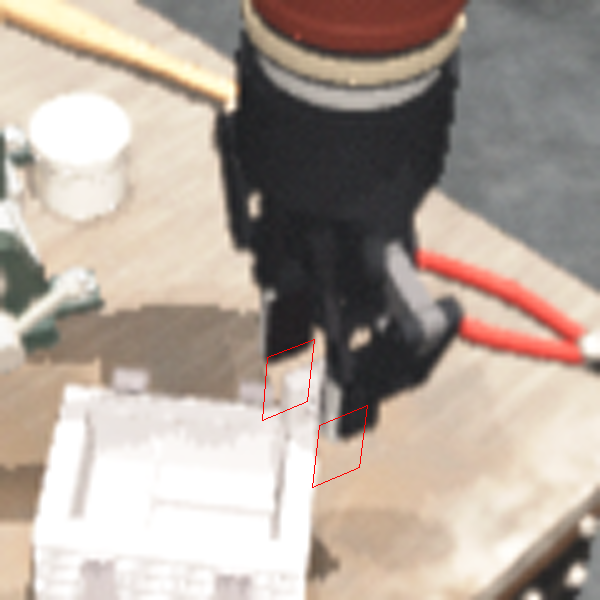

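The fin at about (297,390) stands between the fingers. Next I'll close gently to check that they stop at about 10 mm.

```bash
python3 -m handwheel '[[0.0,[0,0,0],[0,0,0]],[0,[0,0,0],[0,0,0]],[0,[0,0,0],[0,0,0]],[0,[0,0,0],[0,0,0]],[0,[0,0,0],[0,0,0]],[0,[0,0,0],[0,0,0]]]' 25
python3 look.py pics/l7.png
```

```text
t: 11.6
tool_pos: [0.5242, -0.3101, 0.0705]
tool_rot: [0.221, 1.56, -0.221]
contact_force: [-0.5, 1.1, 1.3]
opening: 0.0096
[[ 0.5242 -0.31    0.0705  0.2215  1.5595 -0.2214]
 [ 0.5242 -0.3101  0.0705  0.2215  1.5594 -0.2214]
 [ 0.5242 -0.3101  0.0705  0.2217  1.5594 -0.2215]
 [ 0.5242 -0.3101  0.0705  0.2218  1.5595 -0.2215]]
mean [ 0.5242 -0.3101  0.0705] x [-0.  0. -1.] yaw 1.289 [-0.3  2.7  2.4] 0.0097 11.8
```

View pics/l7.png

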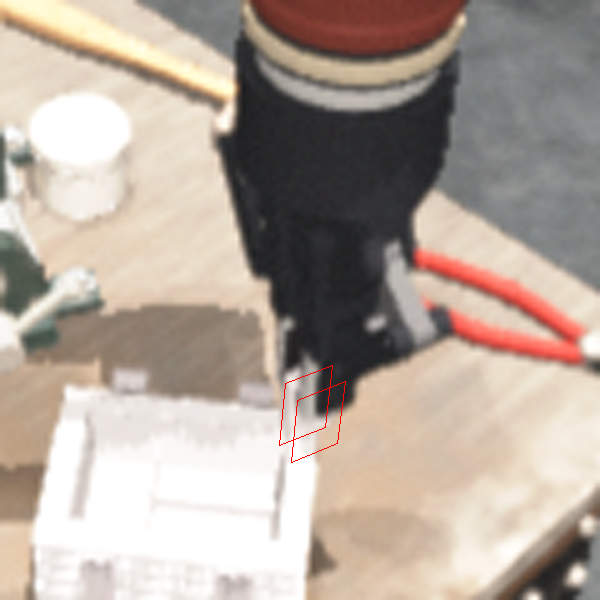

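```bash
python3 -m handwheel '[[0,[0,0,0],[0,0,0]],[0,[0,0,0],[0,0,0]],[0,[0,0,0],[0,0,0]],[0,[-0.0022,0,0.0001],[0,-1,0]],[0,[-0.0022,0,0.0001],[0,-1,0]],[0,[-0.0022,0,0.0001],[0,-1,0]],[0,[-0.0022,0,0.0001],[0,-1,0]],[0,[-0.0022,0,0.0001],[0,-1,0]],[0,[-0.0022,0,0.0001],[0,-1,0]]]' 90
python3 look.py pics/l8.png
```

```text
t: 12.6
tool_pos: [0.5245, -0.3101, 0.0836]
tool_rot: [0.207, 1.452, -0.23]
contact_force: [5.8, 2.2, 0.7]
opening: 0.0076
[[ 0.5241 -0.3096  0.0841  0.2089  1.4529 -0.2303]
 [ 0.5236 -0.3096  0.0838  0.2089  1.4553 -0.2305]
 [ 0.5235 -0.3097  0.0837  0.2087  1.4561 -0.2304]
 [ 0.5236 -0.3098  0.0836  0.2085  1.4564 -0.2302]]
mean [ 0.5237 -0.3097  0.0838] x [ 0.101 -0.028 -0.995] yaw 1.287 [0.1 1.1 0.9] 0.0077 12.8
```

View pics/l8.png

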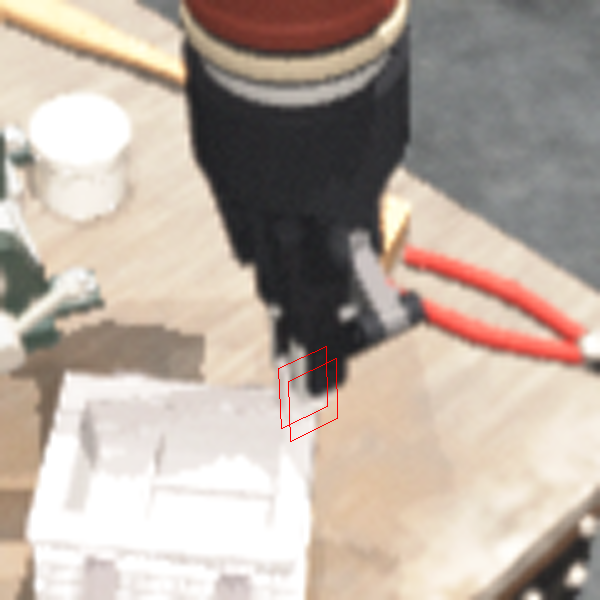

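```bash
python3 -m handwheel '[[0,[-0.0033,0,0.0001],[0,-1.5,0]],[0,[-0.0033,0,0.0001],[0,-1.5,0]],[0,[-0.0033,0,0.0001],[0,-1.5,0]],[0,[-0.0033,0,0.0001],[0,-1.5,0]],[0,[-0.0033,0,0.0001],[0,-1.5,0]],[0,[-0.0033,0,0.0001],[0,-1.5,0]],[0,[0,0,0],[0,0,0]]]' 90
python3 look.py pics/l9.png
```

```text
t: 13.43
tool_pos: [0.5209, -0.3092, 0.1036]
tool_rot: [0.185, 1.298, -0.242]
contact_force: [-0.5, 1.0, -0.4]
opening: 0.0079
[[ 0.521  -0.3093  0.1034  0.1852  1.2987 -0.2416]
 [ 0.5212 -0.3093  0.1033  0.185   1.2993 -0.2413]
 [ 0.5214 -0.3094  0.1032  0.1849  1.2997 -0.2412]
 [ 0.5215 -0.3094  0.1031  0.1848  1.3    -0.241 ]]
mean [ 0.5213 -0.3094  0.1033] x [ 0.249 -0.072 -0.966] yaw 1.288 [ 0.2  0.  -0.8] 0.0079 13.6333
```

View pics/l9.png

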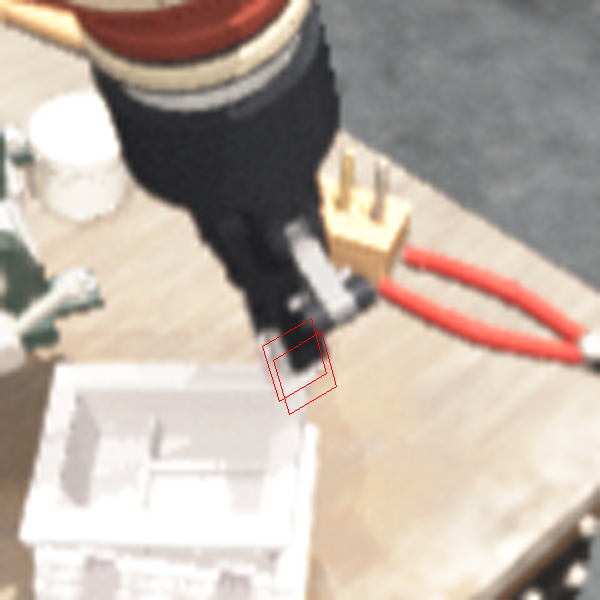

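```bash
python3 -m handwheel '[[0,[-0.0033,0,0.0001],[0,-1.5,0]],[0,[-0.0033,0,0.0001],[0,-1.5,0]],[0,[-0.0033,0,0.0001],[0,-1.5,0]],[0,[-0.0033,0,0.0001],[0,-1.5,0]],[0,[-0.0033,0,0.0001],[0,-1.5,0]],[0,[-0.0022,0,0.0001],[0,-1,0]],[0,[0,0,0],[0,0,0]],[0,[0,0,0],[0,0,0]]]' 90
python3 look.py pics/l10.png
python3 - <<'E'
from h import *
for n in("scene","top"):
  ctrl.get_image(n)
  for th in("tab_corner","far_corner","tray_middle"):
    for r in ctrl.tip_of(th,n)[:1]: print(n,th,round(r["score"],2),np.round(r["centre"],1))
print(proj("scene",[.4029,-.2753,.078]),proj("top",[.4029,-.2753,.078]))
E
```

```text
t: 14.35
tool_pos: [0.516, -0.308, 0.1212]
tool_rot: [0.164, 1.152, -0.251]
contact_force: [-0.9, -0.2, -1.0]
opening: 0.0078
[[ 0.5163 -0.308   0.1212  0.1639  1.1522 -0.2504]
 [ 0.5164 -0.308   0.1212  0.1639  1.1524 -0.2502]
 [ 0.5165 -0.308   0.1211  0.1638  1.1525 -0.2501]
 [ 0.5165 -0.308   0.1211  0.1639  1.1526 -0.25  ]]
mean [ 0.5164 -0.308   0.1211] x [ 0.383 -0.111 -0.917] yaw 1.288 [-0.5 -0.9 -0.9] 0.0077 14.55
scene tab_corner 0.63 [221.  357.6]
scene far_corner 0.58 [260.1 302.8]
scene tray_middle 0.73 [241.  335.2]
top tab_corner 0.65 [208.4 394.4]
top far_corner 0.66 [213.1 395.2]
[[305.51830024 259.01221605]] [[377.74274676 262.48131798]]
```

View pics/l10.png

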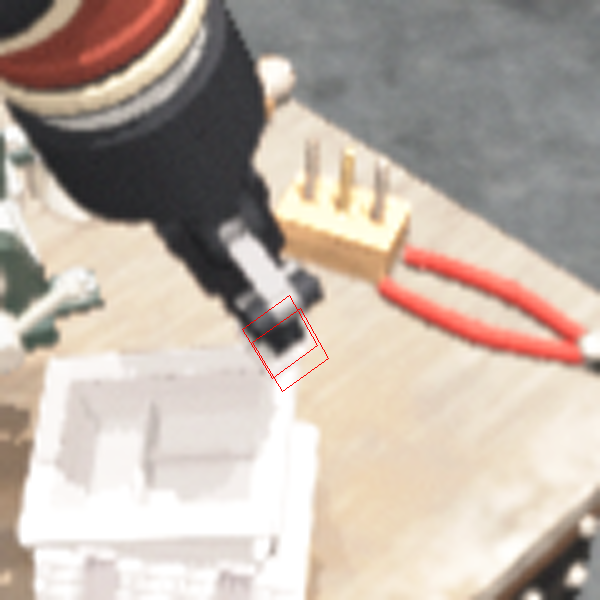

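```bash
python3 -m handwheel '[[0,[-0.0055,0,0.0024],[0,0,0]],[0,[-0.0073,0,0.0032],[0,0,0]],[0,[-0.0092,0,0.004],[0,0,0]],[0,[-0.0092,0,0.004],[0,0,0]],[0,[-0.0092,0,0.004],[0,0,0]],[0,[-0.0092,0,0.004],[0,0,0]],[0,[-0.0073,0,0.0032],[0,0,0]],[0,[-0.0037,0,0.0016],[0,0,0]],[0,[0,0,0],[0,0,0]]]' 90
python3 look.py pics/l11.png; python3 d.py "[.5242,-.3101,.22]"
```

```text
t: 15.75
tool_pos: [0.517, -0.3085, 0.1892]
tool_rot: [0.162, 1.15, -0.251]
contact_force: [0.2, -0.6, -1.5]
opening: 0.0078
[[ 0.5166 -0.3081  0.1879  0.1633  1.1517 -0.2504]
 [ 0.5163 -0.3078  0.1869  0.1641  1.1529 -0.2499]
 [ 0.5161 -0.3076  0.1864  0.1646  1.1536 -0.2497]
 [ 0.516  -0.3076  0.1861  0.1648  1.154  -0.2496]]
mean [ 0.5162 -0.3078  0.1868] x [ 0.383 -0.111 -0.917] yaw 1.288 [ 0.5  0.5 -1. ] 0.0077 15.95
[ 0.51600322 -0.30755569  0.1860397 ] [-0.0278 -0.0001  0.0214] yaw 1.2881936158481793 x [ 0.3818 -0.1102 -0.9177] [-0.756 -0.27   1.979  0.208  1.074 -2.111]
```

View pics/l11.png

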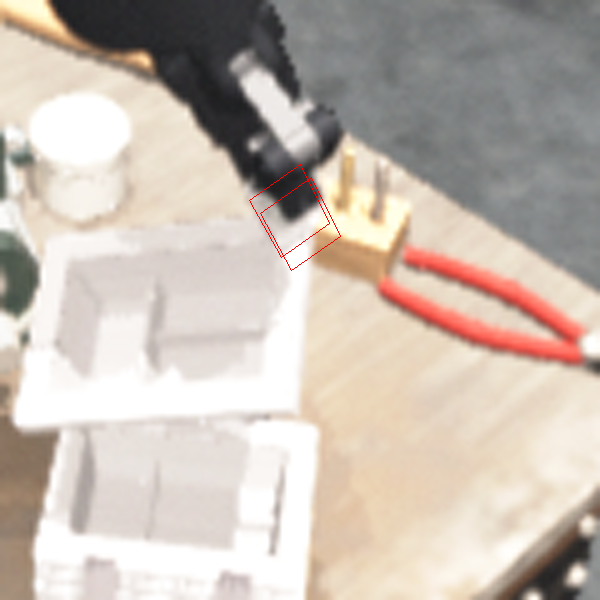

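```bash
python3 -m handwheel '[[0,[-0.0083,0,0.0036],[0,0,0]],[0,[-0.0101,0,0.0044],[0,2,0]],[0,[-0.0101,0,0.004],[0,3,0]],[0,[-0.0101,0,0.004],[0,3,0]],[0,[-0.0046,0,0.003],[0,3,0]],[0,[0,0,0.001],[0,3,0]],[0,[0,0,0.001],[0,3,0]],[0,[0,0,0.001],[0,3,0]],[0,[0,0,0],[0,2.5,0]],[0,[0,0,0],[0,1,0]]]' 90
python3 -m handwheel '[[0,[0,0,0],[0,0,0]],[0,[0,0,0],[0,0,0]],[0,[0,0,0],[0,0,0]]]' 90
python3 look.py pics/l12.png; python3 d.py "[.5242,-.3101,.23]"
python3 - <<'E'
from h import *
im=ctrl.get_image("scene")[:,:,::-1];cv2.imwrite("pics/s12.png",cv2.resize(im[110:310,240:440],None,fx=3,fy=3,interpolation=cv2.INTER_CUBIC))
for n in("scene","top"):
  ctrl.get_image(n)
  for th in("tab_corner","far_corner","tray_middle","stack_top"):
    for r in ctrl.tip_of(th,n)[:1]: print(n,th,round(r["score"],2),np.round(r["centre"],1))
# predicted if rigid lift by dz with grasp
o=ctrl.get_obs();dz=o["tool_pos"][2]-.0705
print(dz)
for nme,pt in(("tab_corner",(.5289,-.3119,.078)),("far_corner",(.4029,-.2753,.078)),("mid",(.4659,-.2936,.073))):
  print(nme,[proj(n,np.array(pt)+[0,0,dz])[0][::-1].round(1) for n in("scene","top")])
E
```

```text
t: 16.83
tool_pos: [0.5223, -0.3096, 0.2349]
tool_rot: [0.222, 1.56, -0.222]
contact_force: [0.0, 0.3, -2.3]
opening: 0.0073
t: 17.08
tool_pos: [0.5212, -0.3093, 0.2346]
tool_rot: [0.222, 1.559, -0.222]
contact_force: [-0.4, 0.2, -1.7]
opening: 0.0076
[[ 0.5211 -0.3093  0.2347  0.222   1.5589 -0.222 ]
 [ 0.521  -0.3093  0.2347  0.222   1.5589 -0.2221]
 [ 0.5211 -0.3093  0.2348  0.2219  1.5589 -0.2222]
 [ 0.5211 -0.3093  0.2348  0.2219  1.5589 -0.2222]]
mean [ 0.5211 -0.3093  0.2348] x [ 0. -0. -1.] yaw 1.288 [-0.3  0.3 -1. ] 0.0078 17.2833
[ 0.5211436  -0.30934282  0.234785  ] [0.0048 0.0001 0.0031] yaw 1.2879388285780742 x [ 3.e-04 -2.e-04 -1.e+00] [-0.658 -0.01   1.621  0.     1.53  -1.946]
scene tab_corner 0.63 [174.9 370.1]
scene far_corner 0.83 [196. 299.]
scene tray_middle 0.76 [190.8 334.5]
scene stack_top 0.69 [245.1 336.5]
top tab_corner 0.88 [195.9 403.6]
top tray_middle 0.64 [228.8 393.3]
top stack_top 0.64 [174.4 282.3]
0.16410212415160652
tab_corner [array([173.9, 370.4]), array([192.2, 405. ])]
far_corner [array([197.6, 302.1]), array([261.3, 388.4])]
mid [array([187.5, 337.4]), array([226.6, 396.4])]
```

View pics/s12.png

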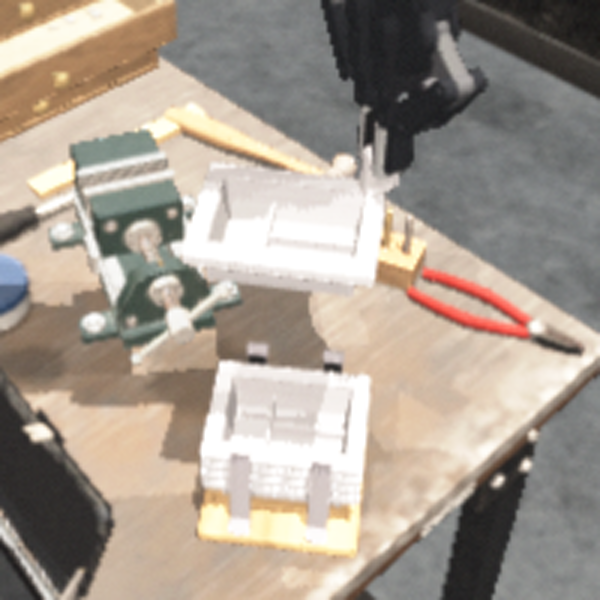

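```bash
python3 -m handwheel '[[0,[0,0,0],[0,0,0]],[0,[0,0,0],[0,0,0]],[0,[0,0,0],[0,0,0]],[0,[0,0,0],[0,0,0]],[0,[0,0,0],[0,0,0]],[0,[0,0,0],[0,0,0]],[0,[0,0,0],[0,0,0]],[0,[0,0,0],[0,0,0]]]' 90
python3 - <<'E'
from h import *
im=ctrl.get_image("scene")[:,:,::-1];cv2.imwrite("pics/s13.png",im)
for th in("tab_corner","far_corner","tray_middle"):
    r=ctrl.tip_of(th,"scene")[0]; print(th,np.round(r["centre"],1))
old=cv2.imread("pics/s12.png");new=cv2.resize(im[110:310,240:440],None,fx=3,fy=3,interpolation=cv2.INTER_CUBIC)
print("diff>40 px:",(cv2.absdiff(old,new).max(2)>40).sum())
o=ctrl.get_obs();print(o["opening"],o["tool_pos"],np.abs(o["dq"]).max())
print(ctrl.finish_job())
E
```

```text
t: 18.55
tool_pos: [0.5214, -0.3094, 0.2346]
tool_rot: [0.222, 1.559, -0.222]
contact_force: [-0.7, -0.4, -1.5]
opening: 0.0075
tab_corner [176.  366.4]
far_corner [197.2 297.7]
tray_middle [188.9 333.7]
diff>40 px: 25
0.007324564015238103 [ 0.52142722 -0.30938492  0.23467902] 0.0019578779986623757
the job is handed in; nothing more can be done
None
```

View pics/s13.png

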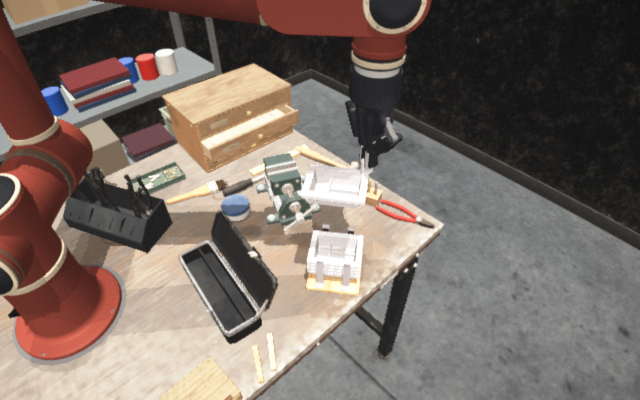

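The tray is peeled off and held level and still over the stack. I handed the job in at about 18.7 s; no verdict is reported.

- **Peel and lift:** I gripped the tab at 90 N and tipped the tray about 0.41 rad about its far corner. In the scene picture that corner was about 2.5 px from its seated position. I then lifted the tray and levelled it.
- **Final height:** By the arm's travel the tray rose about 16 cm, so its floor is roughly 14 cm above the stack. In the last scene picture its corners lie within about 5 px of where a level tray at that height should be.
- **Stillness:** The arm was at rest, and the picture barely changed over the last second. The pull on the wrist was about 1.5 N, close to the tray's weight.
- **Other things on the bench:** The bystanders look unmoved in that picture. I did not re-measure their positions.

Checks that failed or disagreed:
- **Fingertips:** They sit about 24 mm behind the reported tool point. My first close, at the given offset, shut just above the tab, so I went lower.
- **Finger opening:** It read 9.7 mm at 25 N but 7.3–7.9 mm at 90 N. It stayed stable and I saw no slipping.
- **Top camera:** It could not confirm the far corner, which the arm mostly hid. With the tray tipped it reported that corner wrongly, and after levelling it did not find it. Its hit for the top of the stack after levelling was also wrong.

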